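# Press the ratchet release and push the sliding stop back to the end of its rail

## Robot

A 6-joint arm with a two-finger parallel gripper is mounted at the origin on the work surface. World frame = base frame: x ahead of the robot, y to its left, z up, the work surface at z = 0. Lengths are in m, angles in rad, forces in N, time in s.
With the tool pointing down it reaches from about 0.3 to 0.875 m from the base axis. Payload 6.4 kg.
Tool frame: the origin (TCP) lies between the finger pads; the fingertips stand ctrl.tip_extent ahead of it and the grasp point (between the pads) is the TCP (ctrl.tip_extent is the distance from the TCP to the fingertips, in m); z points along the fingers, y is the line along which they close (so a half turn about z gives the same grasp; the last joint's range is limited). The gripper opens to 85 mm and grips with 20 to 120 N. Pads are 22 mm wide; open, the fingers measure 114 mm over their backs; the gripper's body (76 mm by 85 mm) begins 54 mm behind the grasp point. The pads swing forward as they close: fully open they stand 13 mm farther back than shut.
Start: joints at [1.02, 0.181, 1.607, -0, 1.354, -0.206], TCP at [0.194, 0.541, 0.25] pointing down, gripper open.
Joint ranges: [-2.99, 2.99], [-0.89, 2.07], [0.3, 2.58], [-1.14, 4.28], [0, 2.63], [-3.12, 3.12]. Speed limits (rad/s): [2.57, 2.57, 3.01, 3.14, 3.14, 3.14].

## Interface

Orientations are given as a unit quaternion [w, x, y, z].
In Python, from bench import ctrl gives the robot as it stands.
- The arm moves only by the tool send_rows, never from a script. Its arguments are lists of equal length, an entry for each row: "dr": the turn, a rotation vector about the tool's x, y, z in units of 6 degrees (1.0 is 6 degrees), a list of three; "xyz": the shift along the tool's x, y, z in cm, a list of three; "jaw": the opening in per cent of the stroke, from 0 (shut) to 100 (fully open). In form: {"dr": [[wx, wy, wz], ...], "xyz": [[dx, dy, dz], ...], "jaw": [jaw, ...]}. A call has exactly 8 rows; each row is the pose to reach, as a shift and turn from the pose commanded when the call began, along the tool's axes at that moment; what a row does not reach only later rows make up. A row lasts 1/8 s, in which the tool goes at most 62.5 mm and 10.7 degrees, less where a joint would pass 70% of its speed; a pose out of reach is approached as far as the arm can. A call with a gripper value outside its range is refused whole. The fingers move at their own pace and stop on an object; the grip force is fixed at half the most. Time passes only in rows, so rows that repeat a pose let the fingers close, or fill a call up. It gives the time, the measured TCP pose, the force, the opening and the grip force at its end, in the units of the state.
- ctrl.get_obs(): the state, without advancing time (a new reading comes with each control period).
- ctrl.camera(name): name is "scene" or "top" or "wrist"; returns the picture (480x640x3 uint8, red, green, blue); there is no depth.
- ctrl.calibration(name): a dict with "camera_matrix" (3x3 intrinsics, pixels), "world_from_camera" (4x4, takes a point from camera to world coordinates). Camera axes: x right, y up, looking along -z (the intrinsics and any distortion apply to the point x, -y, -z); pixel columns grow to the right and rows downward; lengths in m; the calibration is good to about 2 mm. A picture is of the moment at which its call begins: read the wrist's pose just before it. calibration takes no time and is no camera call; for the wrist camera it gives the pose at the moment of the call.
- ctrl.hand_in(): hands the job in; it is judged then, once.
The state is a dict: "time_s": time; "q": joint angles; "dq": joint speeds; "joint_efforts": joint torques, N m; "eef_pos": TCP position; "eef_rot": TCP orientation; "wrist_force": force on the tool from outside, world axes, zero at the start; "torque": the same for the moment, N m; "opening": opening from 0.0 (shut) to 1.0 (fully open); "grasp_force": force on a finger pad.
Only numpy, scipy, OpenCV 4.12 (cv2) and the standard library are available. Lean on these libraries where they do the work, as an engineer would, in place of code of your own. Each camera call takes 0.05 s, during which the arm holds its last target. There are 200 camera calls.

## Task

The sliding stop on the ratchet rail boxes in the glass jar: open the bay all the way. Press the release pad on top of the stop down with a fingertip and, keeping it pressed, push the stop back along its bar, away from the jar, until it is fully home against the end block; then take the finger away so that the pad springs up again. Leave the jar, the pump bottle, the scoop and the brush standing where they are.

Things in the scene. Friction and masses are not known exactly. Their poses are not given: they have to be found in the camera images.
- rail: Ratchet rail fixed to the board: aluminium bar 16 mm wide, top 48 mm up, teeth underneath, along the rail's y axis from a fixed jaw (inner face y = -125 mm, 58 mm high) to a grey end block (y = 165 to 191 mm, 60 mm high). Origin on the board under the bar, z up. +y is BACK, the way to push the stop. The jar stands on the +x side of the bar, between fixed jaw and stop.
- stop (a joint): How far back (rail +y) the sliding stop is, in m: 0 farthest in, 0.140 fully home against the end block. With the pad up the ratchet lets it move only towards the jar; backwards it catches within 10 mm (free in the last 17 mm). With the pad pressed it slides with about 2.5 N; a finger on the pad pushes on the thumb wall, and also drags the stop by friction.
- release (a joint): How far the release pad is pressed straight down, in m: 0 up, 0.010 at the bottom. The ratchet is free beyond about 0.0045; the pad may rest up to 0.004 down where its pawl sits on a tooth. It is sprung: about 2 N to start, 5.5 N at the bottom, and comes up when let go.
- pad_top (a point): Centre of the release pad's upper face: a ribbed black rectangle, 36 mm across the bar by 48 mm along it, 76 mm above the board when up, moving with the stop. The thumb wall's inner face stands 26 mm from this point towards the rail's +y and rises 28 mm above the raised pad. Axes as the rail's.
- stop_face (a point): Middle of the jaw face that looks at the jar, 32 mm up; axes as the rail's. The stop is a grey carriage 68 mm long over the bar: at its -y end a jaw plate (132 mm wide, from 22 mm on the rail's -x side to 110 mm on its +x side, 58 mm high), at its +y end an upright thumb wall (44 mm wide, 8 mm thick, top 104 mm up), between them the black release pad.
- jar_mid (a point): Half-way up the glass clasp jar (72 mm in diameter, 100 mm high, loose, stands in the bay). Leave alone.
- pump_mid (a point): 75 mm up the axis of the white pump bottle (68 mm in diameter, 195 mm high, loose). Leave alone.
- scoop_mid (a point): Middle of the cup of the yellow scoop (cup 56 mm in diameter, 36 mm high, handle reaching 120 mm from the cup's centre along its -x, loose). Leave alone.
- brush_mid (a point): Middle of the white collar brush lying bristles down (110 x 32 mm, long along its x, 34 mm high, loose). Leave alone.
Things that resemble listed ones, but are neither listed nor needed, are in the scene too. Of the things shaped like the part that bears scoop_mid, the yellow one is meant.

How it is judged:
By the outcome, as a careful person would: the job done as asked, in the order asked, and still so for the second after the job is handed in, with the robot touching nothing.
It also fails if it takes over 38 s, if anything falls off the work surface, if the arm or the gripper's body presses on something with over 40 N, if the wrist force passes 120 N, or if a joint passes its speed limit or range.

## Working session

There is one attempt and no reset: what is moved stays moved. The work goes in short steps, Python scripts to look and compute and a tool call to move; the robot and the scene stay as the last step left them, time stands still between calls to the robot, and variables do not carry over. Pictures are saved under pics/ and viewed, at most 10 in all, crops included, and the job is handed in when it is done.

Besides the shell and the picture viewer there is one more tool, called as a command line: name --argument value ..., lists and objects as JSON in quotes. send_rows: Moves the arm, as the interface text tells. Its arguments: {"type":"object","properties":{"dr":{"type":"array","items":{"type":"array","items":{"type":"number"}}},"xyz":{"type":"array","items":{"type":"array","items":{"type":"number"}}},"jaw":{"type":"array","items":{"type":"number"}}},"required":["dr","xyz","jaw"]}

```bash
mkdir -p pics
python3 - <<'E'
from bench import ctrl
import cv2,numpy as np
np.set_printoptions(precision=4,suppress=True)
for n in("scene","top"):
    im=ctrl.camera(n); cv2.imwrite(f"pics/{n}0.png",im[:,:,::-1]); c=ctrl.calibration(n); print(n,c)
o=ctrl.get_obs(); print(o,ctrl.tip_extent)
E
```

```text
scene {'camera_matrix': array([[503.6864,   0.    , 327.7919],
       [  0.    , 503.6864, 232.5821],
       [  0.    ,   0.    ,   1.    ]]), 'world_from_camera': array([[ 0.1412, -0.7529,  0.6428,  1.2186],
       [ 0.9899,  0.115 , -0.0828, -0.0764],
       [-0.0116,  0.648 ,  0.7616,  0.8862],
       [ 0.    ,  0.    ,  0.    ,  1.    ]])}
top {'camera_matrix': array([[491.3688,   0.    , 322.0011],
       [  0.    , 491.3688, 231.8672],
       [  0.    ,   0.    ,   1.    ]]), 'world_from_camera': array([[ 0.0054,  0.9979, -0.0652,  0.4541],
       [-0.9998,  0.0068,  0.0212,  0.0151],
       [ 0.0216,  0.065 ,  0.9976,  1.1464],
       [ 0.    ,  0.    ,  0.    ,  1.    ]])}
{'time_s': 0.1, 'q': array([ 1.0197,  0.1815,  1.6079, -0.    ,  1.3538, -0.2063]), 'dq': array([-0.0013, -0.0011, -0.0017, -0.0025, -0.0008, -0.0009]), 'joint_efforts': array([ -0.0008, -44.5875, -35.2237,  -0.0004,   0.0042,  -0.    ]), 'eef_pos': array([0.1941, 0.5408, 0.2495]), 'eef_rot': array([-0.0003,  0.1715,  0.9852, -0.0007]), 'wrist_force': array([ 0.1155, -0.1193, -0.8727]), 'torque': array([-0.0281, -0.0101, -0.0246]), 'grasp_force': 0.0, 'opening': 1.002982943735146} 0.019
```

View pics/scene0.png

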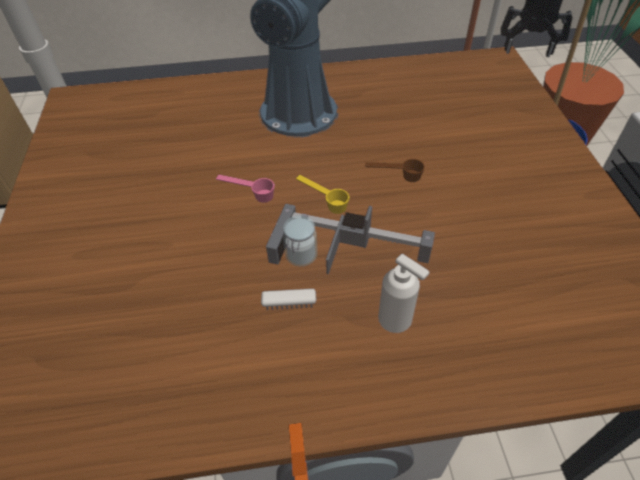

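View pics/top0.png

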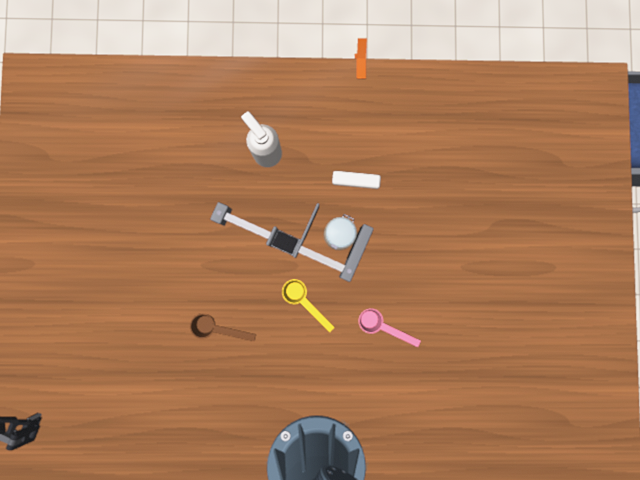

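The top view shows the pad at about (284,242), the end block at (221,213), the fixed jaw at about (357,253), the jar at (340,232) and the pump at (263,145). The yellow scoop is at (294,292), with pink and brown decoys. There is only one rail and one stop. Next I measure the pad and the rail axis, and take one enlarged crop.

```bash
cat > h.py <<'E'
from bench import ctrl
import cv2,numpy as np
np.set_printoptions(precision=4,suppress=True)
def ray(c,u,v,z):
    K=c["camera_matrix"];T=c["world_from_camera"]
    d=np.linalg.inv(K)@[u,v,1]; d=T[:3,:3]@[d[0],-d[1],-d[2]]
    o=T[:3,3]; return o+d*(z-o[2])/d[2]
E
python3 - <<'E'
from h import *
im=cv2.imread("pics/top0.png"); c=ctrl.calibration("top")
hsv=cv2.cvtColor(im,cv2.COLOR_BGR2HSV)
x0,y0,x1,y1=200,190,390,300
# pad
m=np.zeros(im.shape[:2],np.uint8); m[225:262,262:308]=(hsv[225:262,262:308,2]<50)*255
n,l,s,ce=cv2.connectedComponentsWithStats(m)
for i in range(1,n):
    if s[i,4]>30: 
        print("dark",ce[i],s[i],ray(c,*ce[i],.074))
        r=cv2.minAreaRect(np.argwhere(l==i)[:,::-1].astype(np.float32)); print(r)
# bar: bright low-sat elongated
g=np.zeros_like(m); g[y0:y1,x0:x1]=((hsv[y0:y1,x0:x1,1]<50)&(hsv[y0:y1,x0:x1,2]>150))*255
n,l,s,ce=cv2.connectedComponentsWithStats(g)
P=[]
for i in range(1,n):
    if s[i,4]>60: print("bright",ce[i],s[i],cv2.minAreaRect(np.argwhere(l==i)[:,::-1].astype(np.float32)))
for u,v in((221,213),(357,253)): print(ray(c,u,v,.059))
cv2.imwrite("pics/crop0.png",cv2.resize(im[y0:y1,x0:x1],None,fx=4.2,fy=4.2,interpolation=cv2.INTER_CUBIC))
E
```

```text
bright [218.1591 212.3125] [211 203  16  20 176] ((218.04388427734375, 212.4048614501953), (9.917710304260254, 17.879817962646484), 24.775142669677734)
bright [337.6446 252.9483] [294 204  78  77 968] ((331.8069763183594, 241.5750732421875), (62.42448425292969, 57.07904815673828), 23.749494552612305)
bright [248.8564 226.1856] [224 213  51  32 404] ((247.81036376953125, 225.77584838867188), (50.684288024902344, 18.382904052734375), 23.198591232299805)
bright [339.986 232.25 ] [325 216  32  33 788] ((340.019287109375, 232.09616088867188), (30.790233612060547, 31.77081298828125), 78.69007110595703)
[0.5655 0.2158 0.059 ]
[ 0.4788 -0.0859  0.059 ]
```

View pics/crop0.png

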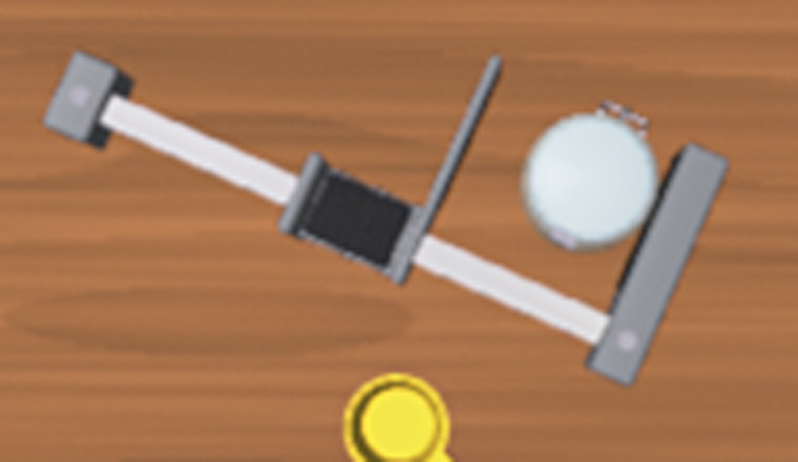

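The crop shows the black pad centred at crop (357,217), the bar centre-line from (110,110) to (600,328), the thumb wall at about (303,195), the end-block rivet at (80,97) and the jaw rivet at (627,342).

```bash
cat >> h.py <<'E'
from scipy.spatial.transform import Rotation as R
def tool():
    o=ctrl.get_obs(); q=o["eef_rot"]; return o["eef_pos"],R.from_quat([q[1],q[2],q[3],q[0]])
E
python3 - <<'E'
from h import *
c=ctrl.calibration("top")
f=lambda u,v,z:ray(c,200+(u+.5)/4.2-.5,190+(v+.5)/4.2-.5,z)
a,b=f(110,110,.048),f(600,328,.048); e,j=f(80,97,.060),f(627,342,.058); p=f(357,217,.076)
w=f(315,160,.104) 
d=(a-b)[:2]; d/=np.linalg.norm(d); d2=(e-j)[:2]; L=np.linalg.norm(d2); d2/=L
n=np.array([d[1],-d[0]])
print("bar",a,b,"yaw",np.degrees(np.arctan2(d[1],d[0])),np.degrees(np.arctan2(d2[1],d2[0])),L)
print("e",e,"j",j,"pad",p,"dir",d,"pad off",(p-b)[:2]@n,"along from e",(e-p)[:2]@d)
for name,(u,v),z in(("jar",(590,180),.1),("scoop",(395,425),.036)): print(name,f(u,v,z))
print("pump",ray(c,262,138,.15))
pos,r=tool(); print(r.as_matrix())
E
```

```text
bar [0.5604 0.207  0.048 ] [ 0.446  -0.0544  0.048 ] yaw 66.36985613555352 66.23346771004766 0.3155935643318831
e [0.566  0.2208 0.06  ] j [ 0.4388 -0.068   0.058 ] pad [0.5029 0.0736 0.076 ] dir [0.4008 0.9162] pad off 0.0008464007603555345 along from e 0.1601105583408786
jar [ 0.5214 -0.0458  0.1   ]
scoop [0.3936 0.0544 0.036 ]
pump [0.7114 0.1181 0.15  ]
[[-0.9412  0.338  -0.0008]
 [ 0.338   0.9412 -0.0014]
 [ 0.0003 -0.0016 -1.    ]]
```

send_rows --dr '[[0,0,0.1],[0,0,0.2],[0,0,0.3],[0,0,0.4],[0,0,0.5],[0,0,0.6],[0,0,0.65],[0,0,0.65]]' --xyz '[[-2.5,-1.8,0],[-7,-5.2,0],[-12,-8.9,0],[-17,-12.6,0],[-22,-16.3,0],[-27,-20,0],[-32,-23.7,1],[-36,-26.7,2]]' --jaw '[0,0,0,0,0,0,0,0]'

```text
time_s: 1.1
eef_pos: [0.4438, 0.1661, 0.2301]
eef_rot: [0.0, 0.206, 0.979, 0.0]
wrist_force: [-0.2, -0.2, -0.5]
opening: -0.001
grasp_force: 0.0
```

Run:
```python
from h import *
p,r=tool(); print(p,ctrl.get_obs()["opening"],ctrl.tip_extent); M=r.as_matrix(); print(M)
print((M.T@(np.array([.504,.076,.144])-p))*100)
```

```text
[0.4438 0.1661 0.2301] -0.0009695671198601076 0.019
[[-0.9155  0.4023  0.0005]
 [ 0.4023  0.9155  0.    ]
 [-0.0004  0.0002 -1.    ]]
[-9.1293 -5.8277  8.609 ]
```

send_rows --dr '[[0,0,0],[0,0,0],[0,0,0],[0,0,0],[0,0,0],[0,0,0],[0,0,0],[0,0,0]]' --xyz '[[-2.5,-1.6,1],[-6,-3.8,3],[-8.5,-5.4,5.5],[-9.1,-5.8,7.5],[-9.1,-5.8,8.6],[-9.1,-5.8,8.6],[-9.1,-5.8,8.6],[-9.1,-5.8,8.6]]' --jaw '[0,0,0,0,0,0,0,0]'

```text
time_s: 2.1
eef_pos: [0.5035, 0.079, 0.1453]
eef_rot: [0.001, 0.205, 0.979, 0.0]
wrist_force: [-0.1, -0.5, 0.9]
opening: 0.001
grasp_force: 0.0
```

Run:
```python
from h import *
p,r=tool(); print(p)
cw=ctrl.calibration("wrist"); w=ctrl.camera("wrist"); t=ctrl.camera("scene"); cs=ctrl.calibration("scene")
def proj(c,P):
    T=np.linalg.inv(c["world_from_camera"]); q=T[:3,:3]@P+T[:3,3]; q=c["camera_matrix"]@[q[0],-q[1],-q[2]]; return q[:2]/q[2]
d=np.array([.402,.9157,0]); n=np.array([.9157,-.402,0]); P=np.array([.5029,.0736,.076])
for s,k in((1,1),(1,-1),(-1,-1),(-1,1)):
    Q=P+n*.018*s+d*.024*k; print(Q,proj(cw,Q),proj(cs,Q))
s=t[180:280,280:440]
out=np.zeros((480+0,800,3),np.uint8)
out[:300,:400]=cv2.resize(w,(400,300)); out[:250,400:]=cv2.resize(s,(400,250),interpolation=cv2.INTER_CUBIC)
cv2.imwrite("pics/near.png",out[:300,:,::-1]); cv2.imwrite("pics/w1.png",w[:,:,::-1]); cv2.imwrite("pics/s1.png",t[:,:,::-1])
```

```text
[0.5035 0.079  0.1453]
[0.529  0.0883 0.076 ] [349.9699 287.4696] [363.0189 226.4223]
[0.5097 0.0444 0.076 ] [273.1982 287.4382] [341.2229 222.0651]
[0.4768 0.0589 0.076 ] [271.0259 231.7789] [345.3589 210.2059]
[0.4961 0.1028 0.076 ] [351.5373 231.8466] [366.7428 214.3793]
```

View pics/w1.png

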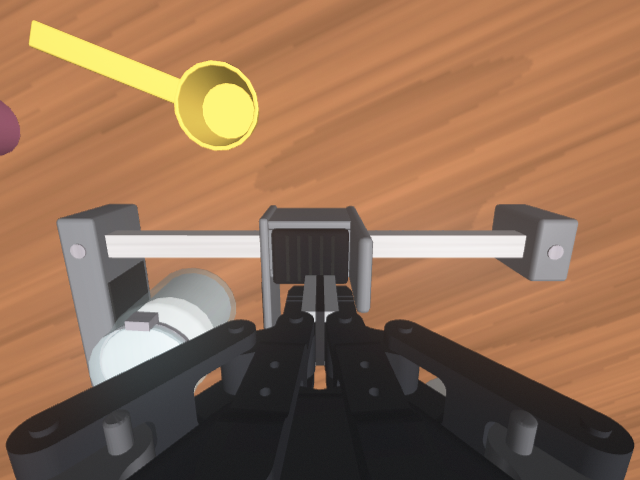

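View pics/near.png

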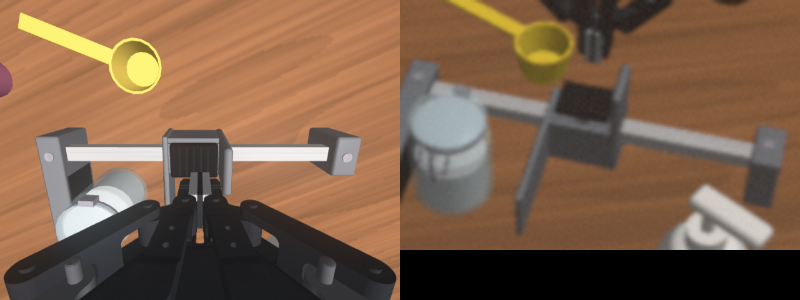

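The pad spans (272,228) to (350,284) in the wrist view, within 2 mm of the prediction. The finger linkage flares along the rail and could meet the thumb wall, so I turn the tool 90° to put the flare across the bar.

send_rows --dr '[[0,0,1],[0,0,2.6],[0,0,4.3],[0,0,6],[0,0,7.7],[0,0,9.4],[0,0,11.1],[0,0,12.8]]' --xyz '[[0,0,0],[0,0,0],[0,0,0],[0,0,0],[0,0,0],[0,0,0],[0,0,0],[0,0,0]]' --jaw '[0,0,0,0,0,0,0,0]'

```text
time_s: 3.2
eef_pos: [0.5032, 0.0787, 0.1447]
eef_rot: [0.0, 0.77, 0.638, 0.0]
wrist_force: [-0.3, 0.2, -0.4]
opening: 0.004
grasp_force: 0.0
```

send_rows --dr '[[0,0,1.2],[0,0,2.2],[0,0,2.2],[0,0,2.2],[0,0,2.2],[0,0,2.2],[0,0,2.2],[0,0,2.2]]' --xyz '[[0,0,0],[0,0,0],[0,0,0],[0,0,0],[0,0,0],[0,0,0],[0,0,0],[0,0,0]]' --jaw '[0,0,0,0,0,0,0,0]'

```text
time_s: 4.2
eef_pos: [0.503, 0.0785, 0.1443]
eef_rot: [0.0, 0.837, 0.547, -0.0]
wrist_force: [0.9, -0.0, 0.5]
opening: 0.006
grasp_force: 0.0
```

Run:
```python
from h import *
p,r=tool(); M=r.as_matrix(); print(p,M)
print((M.T@(np.array([.5031,.0779,.100])-p))*100)
w=ctrl.camera("wrist"); cv2.imwrite("pics/w2.png",w[:,:,::-1])
print(ctrl.get_obs()["wrist_force"])
```

```text
[0.503  0.0785 0.1443] [[ 0.4011  0.916   0.    ]
 [ 0.916  -0.4011 -0.    ]
 [-0.      0.     -1.    ]]
[-0.0551  0.0352  4.4283]
[ 0.3673 -0.3536 -0.2138]
```

View pics/w2.png

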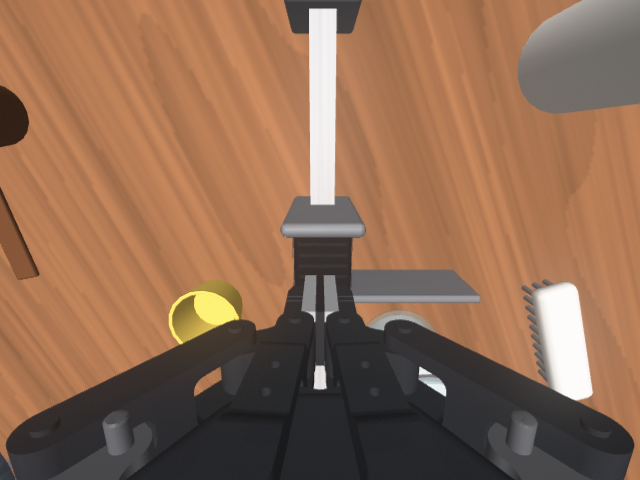

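The wrist view shows the bar and pad centred at column 322 and the finger at 320, with the thumb wall ahead at row 230. The finger is aligned, so I descend.

send_rows --dr '[[0,0,0],[0,0,0],[0,0,0],[0,0,0],[0,0,0],[0,0,0],[0,0,0],[0,0,0]]' --xyz '[[0,0,1.5],[0,0,3.5],[0,0,4.4],[0,0,4.7],[0,0,5],[0,0,5.3],[0,0,5.3],[0,0,5.3]]' --jaw '[0,0,0,0,0,0,0,0]'

```text
time_s: 5.25
eef_pos: [0.5034, 0.0785, 0.0918]
eef_rot: [0.0, 0.837, 0.547, 0.0]
wrist_force: [-0.4, 0.3, 2.3]
opening: -0.002
grasp_force: 1.1
```

send_rows --dr '[[0,0,0],[0,0,0],[0,0,0],[0,0,0],[0,0,0],[0,0,0],[0,0,0],[0,0,0]]' --xyz '[[0,0,0.1],[0,0,0.2],[0,0,0.3],[0,0,0.4],[0,0,0.5],[0,0,0.55],[0,0,0.55],[0,0,0.55]]' --jaw '[0,0,0,0,0,0,0,0]'

```text
time_s: 6.25
eef_pos: [0.5033, 0.0785, 0.086]
eef_rot: [0.0, 0.837, 0.547, 0.0]
wrist_force: [1.4, 0.1, 5.1]
opening: -0.003
grasp_force: 2.5
```

send_rows --dr '[[0,0,0],[0,0,0],[0,0,0],[0,0,0],[0,0,0],[0,0,0],[0,0,0],[0,0,0]]' --xyz '[[0.3,0,0],[0.8,0,0],[1.5,0,0],[2.3,0,0],[3.1,0,0],[3.9,0,0],[4.5,0,0],[4.8,0,0]]' --jaw '[0,0,0,0,0,0,0,0]'

```text
time_s: 7.25
eef_pos: [0.5223, 0.1224, 0.0858]
eef_rot: [0.0, 0.837, 0.547, -0.0]
wrist_force: [1.4, -3.9, 4.3]
opening: -0.001
grasp_force: 2.5
```

send_rows --dr '[[0,0,0],[0,0,0],[0,0,0],[0,0,0],[0,0,0],[0,0,0],[0,0,0],[0,0,0]]' --xyz '[[0.5,0,0],[1.3,0,0],[2.1,0,0],[2.9,0,0],[3.7,0,0],[4.5,0,0],[5.2,0,0],[5.5,0,0]]' --jaw '[0,0,0,0,0,0,0,0]'

```text
time_s: 8.25
eef_pos: [0.5443, 0.1727, 0.0857]
eef_rot: [0.0, 0.837, 0.547, -0.0]
wrist_force: [1.1, -3.6, 4.5]
opening: -0.002
grasp_force: 2.5
```

Run:
```python
from h import *
p,r=tool(); d=np.array([.401,.916]); e=np.array([.566,.2208]); print(p,"tip rail y",.178-(e-p[:2])@d, ctrl.get_obs()["wrist_force"])
w=ctrl.camera("wrist"); cv2.imwrite("pics/w3.png",w[:,:,::-1])
```

```text
[0.5443 0.1727 0.0857] tip rail y 0.1252504670033267 [ 1.07   -3.5989  4.5122]
```

View pics/w3.png

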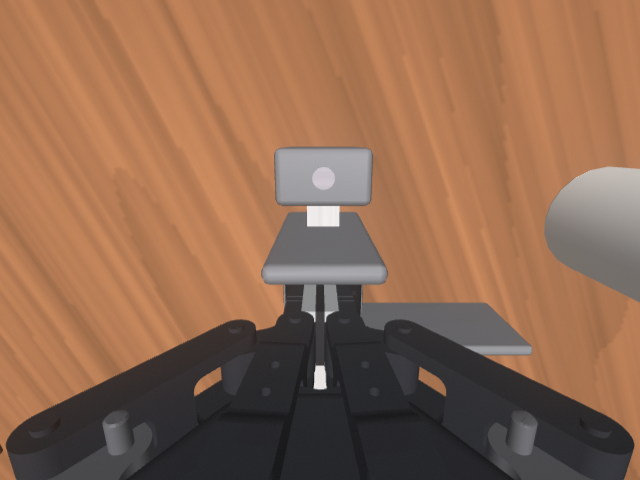

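The stop is following; about 20 mm of gap remains to the end block (block front at row 205). I continue gently until the force rises.

send_rows --dr '[[0,0,0],[0,0,0],[0,0,0],[0,0,0],[0,0,0],[0,0,0],[0,0,0],[0,0,0]]' --xyz '[[0.4,0,0],[0.8,0,0],[1.2,0,0],[1.5,0,0],[1.7,0,0],[1.9,0,0],[2.0,0,0],[2.0,0,0]]' --jaw '[0,0,0,0,0,0,0,0]'

```text
time_s: 9.3
eef_pos: [0.5512, 0.1908, 0.0852]
eef_rot: [-0.0, 0.837, 0.547, -0.001]
wrist_force: [-1.4, -2.6, 5.5]
opening: 0.001
grasp_force: 2.6
```

send_rows --dr '[[0,0,0],[0,0,0],[0,0,0],[0,0,0],[0,0,0],[0,0,0],[0,0,0],[0,0,0]]' --xyz '[[0.05,0,0],[0.1,0,0],[0.15,0,0],[0.2,0,0],[0.25,0,0],[0.3,0,0],[0.3,0,0],[0.3,0,0]]' --jaw '[0,0,0,0,0,0,0,0]'

```text
time_s: 10.3
eef_pos: [0.5514, 0.1914, 0.0851]
eef_rot: [0.0, 0.837, 0.547, -0.004]
wrist_force: [-6.2, -12.3, 11.0]
opening: -0.007
grasp_force: 8.3
```

The force along the rail jumped to 14 N with only 0.6 mm of travel, so the stop is hard against the end block. I lift straight up while easing the push, so that no friction drags the stop back.

send_rows --dr '[[0,0,0],[0,0,0],[0,0,0],[0,0,0],[0,0,0],[0,0,0],[0,0,0],[0,0,0]]' --xyz '[[-0.1,0,-0.2],[-0.2,0,-0.6],[-0.2,0,-1.2],[-0.3,0,-2.5],[-0.3,0,-5],[-0.3,0,-8],[-0.3,0,-11],[-0.3,0,-12]]' --jaw '[0,0,0,0,0,0,0,0]'

```text
time_s: 11.3
eef_pos: [0.5535, 0.192, 0.2086]
eef_rot: [0.001, 0.837, 0.547, 0.002]
wrist_force: [-0.3, -0.0, -0.8]
opening: -0.002
grasp_force: 0.0
```

send_rows --dr '[[0,0,0],[0,0,0],[0,0,0],[0,0,0],[0,0,0],[0,0,0],[0,0,0],[0,0,0]]' --xyz '[[0,-2,-1],[0,-6,-2],[0,-11,-3],[0,-16,-3],[0,-20,-3],[0,-22,-3],[0,-22,-3],[0,-22,-3]]' --jaw '[0,0,0,0,0,0,0,0]'

```text
time_s: 12.3
eef_pos: [0.3518, 0.2793, 0.2358]
eef_rot: [0.0, 0.837, 0.547, 0.0]
wrist_force: [-0.3, -0.0, -0.0]
opening: 0.003
grasp_force: 0.0
```

Run:
```python
from h import *
print(ctrl.get_obs()["time_s"],ctrl.get_obs()["wrist_force"])
t=ctrl.camera("top");s=ctrl.camera("scene")
a=cv2.resize(t[100:350,190:430],None,fx=1.66,fy=1.66,interpolation=cv2.INTER_CUBIC)
b=cv2.resize(s[170:340,240:440],(400,340),interpolation=cv2.INTER_CUBIC)
o=np.zeros((420,800,3),np.uint8); o[:a.shape[0],:a.shape[1]]=a; o[:340,400:]=b
cv2.imwrite("pics/end.png",o[:,:,::-1])
```

```text
12.3 [-0.2558 -0.0332 -0.0089]
```

View pics/end.png

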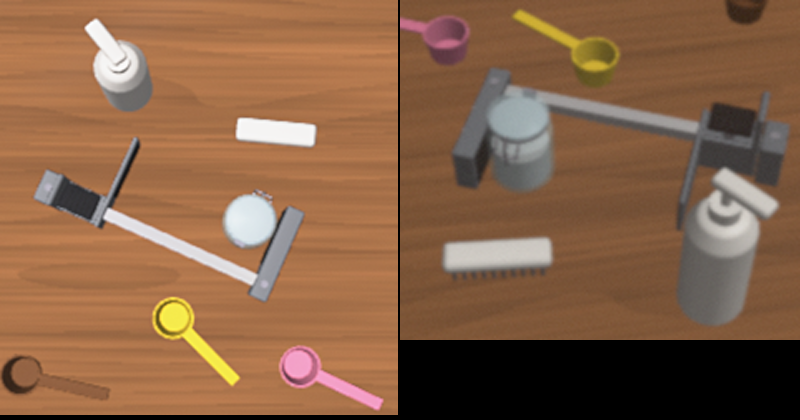

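The stop sits against the end block (about (50,187) in the left half), the pad is up, and the loose items have not moved.

```bash
python3 -c "
from bench import ctrl
print(ctrl.hand_in())"
```

```text
the job is handed in; nothing more can be done
None
```

The stop is fully home against the end block, the pad has sprung up, and the jar, pump bottle, scoop and brush stand where they were; the job was handed in at about 12 s of robot time.

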